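# Make up two probe-station kits

## Task

Make up the two kits for the probe station: the blue tray gets the tall black lens in its black compartment and the brass chip holder in its white compartment; the yellow tray gets the short silver lens in its black compartment and the amber vial in its white compartment. The chip holder is caught under the red lips at the foot of the chute: nudge it back up the chute until it is free, then lift it out. Stand everything upright on the compartment floors, set the lenses down rather than dropping them, and leave the green vial where it stands.

Things in the scene. Friction and masses are not known exactly. Their poses are not given: they have to be found in the camera images.
- blue_tray: Fixed blue tray on the table, 74 (x) by 144 (y) by 16 mm high, floor 4 mm thick. Two square compartments, 66 mm wide inside, parted by a 4 mm wall: the one with the black floor is centred at y = +35 mm, the one with the white floor at y = -35 mm (x = 0). Origin: centre of the underside, z up.
- yellow_tray: Fixed yellow tray, otherwise the same as the blue one: black compartment centred at y = +35 mm, white one at y = -35 mm in its own frame. It may stand turned about half round relative to the blue one.
- chute: Fixed aluminium chute, sloping 0.14 rad, foot towards the robot. Origin: middle of the channel floor at the foot's red end stop, 35 mm above the table; x points up along the floor, z square to it. Channel 48 mm wide, 200 long; walls 21 mm high, 4 thick. Two red lips cover it from x = 0 to 45 mm, 17 to 21 mm above the floor, with a 22 mm slot between them. Beyond x = 45 mm it is open above.
- chip_holder: Brass disc of 44 mm diameter, 14 mm high, with a round post of 18 mm diameter in its middle, 52 mm high overall, about 120 g. Origin: centre of the underside, z along the post. Starts at the chute's foot, square to its sloping floor, disc under the lips, post up through the slot. Slides easily, stays where left on the slope; lifts out once its middle is beyond x = 68 mm of the chute.
- tall_lens: Tall black microscope lens with a white band, standing on end, about 160 g: 34 mm diameter up to 50 mm height, then tapering to 22 mm diameter at the top, 64 mm high. Origin: centre of the underside, z up.
- short_lens: Short silver microscope lens with a red band near its foot, standing on end, about 110 g: 34 mm diameter up to 36 mm height, 42 mm high overall. Origin: centre of the underside, z up.
- amber_vial: Closed amber vial with a white cap, about 40 g: 27 mm diameter to 42 mm height, then a 24 mm cap, 54 mm high overall. Origin: centre of the underside, z up.
- green_vial: Closed green vial with a black cap, the same size as the amber one; not wanted, stays where it is. Origin: centre of the underside. The lenses and vials stand on a 3 mm thick green mat.
There are look-alikes about, which are no part of the job. What is shaped like the tall_lens but pink or purple is not meant.

How it is judged:
By the outcome, as a careful person would: the job done as asked, in the order asked, and still so for the second after the job is handed in, with the robot touching nothing.
It also fails if it takes over 128 s, if anything falls off the work surface, if the arm or the gripper's body presses on something with over 40 N, if the wrist force passes 120 N, or if a joint passes its speed limit or range.

## Robot

A 6-joint arm with a two-finger parallel gripper is mounted at the origin on the work surface. World frame = base frame: x ahead of the robot, y to its left, z up, the work surface at z = 0. Lengths are in m, angles in rad, forces in N, time in s.
With the tool pointing down it reaches from about 0.375 to 0.9 m from the base axis. Payload 3.1 kg.
Tool frame: the origin (TCP) lies between the finger pads; the fingertips stand 19 mm ahead of it and the grasp point (between the pads) is the TCP; z points along the fingers, y is the line along which they close (so a half turn about z gives the same grasp; the last joint's range is limited). The gripper opens to 87 mm and grips with 3 to 60 N. Pads are 19 mm wide; open, the fingers measure 117 mm over their backs; the gripper's body (75 mm by 190 mm) begins 51 mm behind the grasp point.
Start: joints at [1.103, 0.527, 1.433, -0, 1.181, -0.178], TCP at [0.178, 0.599, 0.242] pointing down, gripper open.
Joint ranges: [-3.08, 3.08], [-0.75, 2.2], [0.22, 2.44], [-1.43, 4.57], [0, 2.65], [-2.85, 2.85]. Speed limits (rad/s): [2.79, 2.79, 3.14, 3.14, 3.14, 3.14].

## Interface

Orientations are given as a unit quaternion [x, y, z, w].
In Python, from rig import robot, camera, camera_info, hand_in gives the robot as it stands.
- The arm moves only by the shell command python3 -m handwheel 'ROWS' [FORCE]. ROWS is a JSON object of lists of equal length, an entry for each row: "hand": the opening, from 0 (shut) to 1 (fully open); "translation": the shift along the world's x, y, z in mm, a list of three; "turn": the turn, a rotation vector about the world's x, y, z in rad, a list of three. In form: {"hand": [hand, ...], "translation": [[tx, ty, tz], ...], "turn": [[ax, ay, az], ...]}. A call has 1 to 12 rows; each row is the pose to reach, as a shift and turn from the pose commanded when the call began; what a row does not reach only later rows make up. A row lasts 1/12 s, in which the tool goes at most 41.7 mm and 7.16 degrees, less where a joint would pass 70% of its speed; a pose out of reach is approached as far as the arm can. A call with a gripper value outside its range is refused whole. The fingers move at their own pace and stop on an object; FORCE is the grip in N (left out, the last holds). Time passes only in rows, so rows that repeat a pose let the fingers close. It gives the time, the measured TCP pose, the force, the opening and the grip force at its end, in the units of the state.
- robot.get_obs(): the state, without advancing time (a new reading comes with each control period).
- camera(name): name is "scene" or "top" or "wrist"; returns (picture, depth): 384x512x3 uint8, red, green, blue; 384x512 float32, m along the optical axis (not along the pixel's ray), 0 where there is no reading.
- camera_info(name): a dict with "vertical_fov" (degrees; the focal length in pixels is half the picture's height over the tangent of half this angle, whatever the lens; pixels are square), "cx", "cy" (the principal point, pixels), "world_from_camera" (4x4, takes a point from camera to world coordinates). Camera axes: x right, y down, z forward; pixel columns grow to the right and rows downward; lengths in m; the calibration is good to about 2 mm. A picture is of the moment at which its call begins: read the wrist's pose just before it. camera_info takes no time and is no camera call; for the wrist camera it gives the pose at the moment of the call.
- hand_in(): hands the job in; it is judged then, once.
The state is a dict: "time": time; "q": joint angles; "joint_velocities": joint speeds; "joint_torque": joint torques, N m; "position": TCP position; "tool_rot": TCP orientation; "ft_force": force on the tool from outside, world axes, zero at the start; "moment": the same for the moment, N m; "grip_width": finger opening in m; "grip_force": force on a finger pad.
Only numpy, scipy, OpenCV 4.12 (cv2) and the standard library are available. Lean on these libraries where they do the work, as an engineer would, in place of code of your own. Each camera call takes 0.05 s, during which the arm holds its last target. There are 200 camera calls.

## Working session

There is one attempt and no reset: what is moved stays moved. The work goes in short steps, Python scripts to look and compute and a shell command to move; the robot and the scene stay as the last step left them, time stands still between calls to the robot, and variables do not carry over. Pictures are saved under pics/ and viewed, at most 14 in all, crops included, and the job is handed in when it is done.

```bash
ls; mkdir -p pics
cat > h.py <<'E'
import numpy as np, cv2
from rig import robot, camera, camera_info, hand_in
def info(n):
    i=camera_info(n); f=192/np.tan(np.radians(i["vertical_fov"])/2); return f,i["cx"],i["cy"],np.array(i["world_from_camera"])
def ray(n,u,v,z,I=None):
    f,cx,cy,T=I or info(n); d=T[:3,:3]@np.array([(u-cx)/f,(v-cy)/f,1]); o=T[:3,3]; return o+d*(z-o[2])/d[2]
def cloud(n,depth,I=None):
    f,cx,cy,T=I or info(n); v,u=np.mgrid[:384,:512]; P=np.stack([(u-cx)/f*depth,(v-cy)/f*depth,depth],-1)
    return P@T[:3,:3].T+T[:3,3]
def save(n,img): cv2.imwrite("pics/"+n+".png",img[...,::-1])
E
python3 - <<'E'
from h import *
for n in ["scene","top"]:
    p,d=camera(n); save(n,p); np.savez(n,p=p,d=d); f,cx,cy,T=info(n); print(n,f,cx,cy,T.round(3).tolist(),(d>0).mean())
o=robot.get_obs(); print({k:np.round(v,3) for k,v in o.items()})
a=np.hstack([cv2.resize(np.load(n+".npz")["p"],(800,600),interpolation=cv2.INTER_CUBIC) for n in ["top"]]); save("top8",a)
E
```

```text
pics
scene 372.3861028383679 259.930422237624 191.1775106721551 [[0.61, 0.545, -0.575, 1.17], [0.792, -0.414, 0.448, -0.493], [0.006, -0.729, -0.685, 0.726], [0.0, 0.0, 0.0, 1.0]] 0.9960784912109375
top 351.1646700879032 249.9384910434906 192.04804317269898 [[0.029, -0.999, 0.033, 0.554], [-0.999, -0.029, 0.019, -0.051], [-0.018, -0.034, -0.999, 0.949], [0.0, 0.0, 0.0, 1.0]] 0.9959259033203125
{'time': np.float64(0.1), 'q': array([ 1.104,  0.528,  1.434, -0.   ,  1.181, -0.179]), 'joint_velocities': array([ 0.001, -0.001, -0.002, -0.001,  0.   ,  0.002]), 'joint_torque': array([ -0.   , -44.099, -17.715,   0.063,   0.053,  -0.   ]), 'position': array([0.178, 0.599, 0.241]), 'tool_rot': array([ 0.144,  0.99 , -0.001, -0.   ]), 'ft_force': array([ 0.284, -0.276, -0.064]), 'moment': array([ 0.005, -0.055, -0.022]), 'grip_force': np.float64(0.0), 'grip_width': np.float64(0.087)}
```

View pics/top8.png

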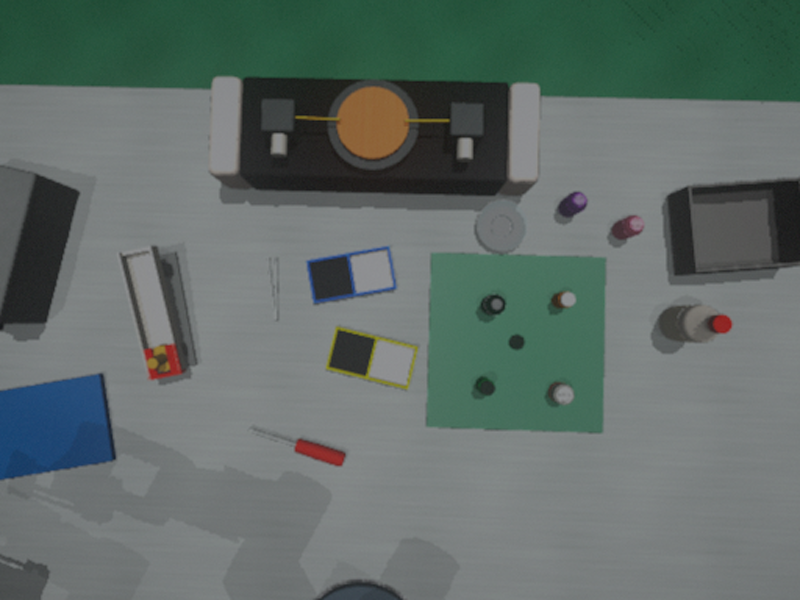

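View pics/scene.png

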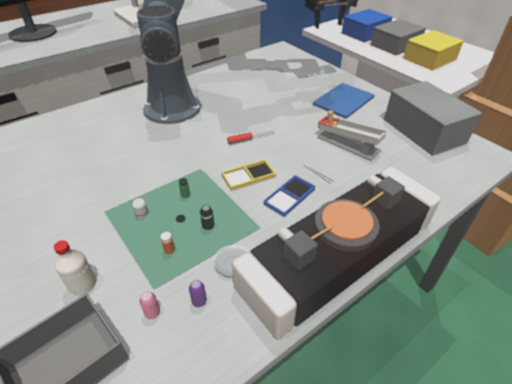

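The top view (800 px wide) shows:
- **Blue tray:** around (352,275), with black at (331,278) and white at (373,270).
- **Yellow tray:** around (373,358), with black at (351,352) and white at (394,363).
- **Chute:** foot near (163,360).
- **On the mat:** black lens (493,304), amber vial (566,299), green vial (485,386), silver lens (563,394) and a flat black spot (517,342).
- **Tall-lens candidates:** black (493,304), purple (573,204) and pink (628,227). The black one with the white band is the one meant, so I'll confirm it in a crop while measuring.

Run:
```python
from h import *
D=np.load("top.npz"); p,d=D["p"],D["d"]; C=cloud("top",d)
s=512/800; Z=C[...,2]
def near(name,u,v,h,r=16):
    u,v=int(u*s),int(v*s); w=np.zeros((384,512),bool); w[v-r:v+r,u-r:u+r]=1
    m=w&(Z>h-.005)&(Z<h+.012); n,L,st,ce=cv2.connectedComponentsWithStats(m.astype(np.uint8))
    for i in range(1,n):
        if st[i,4]>8: q=C[L==i]; print(name,st[i,4],ce[i].round(1),"xyz",np.median(q,0).round(4),"mid",((q.min(0)+q.max(0))/2).round(4), "ray",ray("top",*ce[i],h).round(4))
near("tall",493,304,.067,12);near("amber",566,299,.057,12);near("green",485,386,.057,12);near("short",563,394,.045,12)
near("post",160,360,.087,14)
hsv=cv2.cvtColor(p,cv2.COLOR_RGB2HSV)
def rect(name,m,z):
    n,L,st,ce=cv2.connectedComponentsWithStats(m.astype(np.uint8)); i=1+st[1:,4].argmax()
    uv=np.argwhere(L==i)[:,::-1]; P=np.array([ray("top",a,b,z)[:2] for a,b in uv]).astype(np.float32)*1000
    r=cv2.minAreaRect(P); print(name,st[i],np.round(r[0],1),np.round(r[1],1),round(r[2],2)); return r
B=np.zeros((384,512),bool);B[150:200,190:260]=1
rect("blue",B&(hsv[...,0]>105)&(hsv[...,0]<125)&(hsv[...,1]>130)&(hsv[...,2]>70),.016)
Y=np.zeros((384,512),bool);Y[200:255,200:275]=1
rect("yellow",Y&(hsv[...,0]>20)&(hsv[...,0]<35)&(hsv[...,1]>120),.016)
R=np.zeros((384,512),bool);R[215:250,85:120]=1
r=rect("red",R&((hsv[...,0]<8)|(hsv[...,0]>172))&(hsv[...,1]>150),.059); print(cv2.boxPoints(r).round(1).tolist())
# chute walls: points high
W=np.zeros((384,512),bool);W[150:250,70:130]=1
m=W&(Z>.05)&(Z<.1); q=C[m]; print(m.sum(), cv2.minAreaRect((q[:,:2]*1000).astype(np.float32)))
S=np.load("scene.npz")["p"]
a=cv2.resize(S[165:315,100:275],(700,600),interpolation=cv2.INTER_CUBIC)
save("crop1",a)
save("crop2",np.hstack([cv2.resize(S[95:165,300:400],(400,280),interpolation=cv2.INTER_CUBIC),cv2.resize(p[150:250,70:210],(392,280),interpolation=cv2.INTER_CUBIC)]))
```

```text
tall 87 [316.7 194.9] xyz [ 0.5808 -0.2023  0.0677] mid [ 0.5809 -0.202   0.067 ] ray [ 0.581  -0.2019  0.067 ]
amber 73 [362.6 191.9] xyz [ 0.592  -0.3195  0.0582] mid [ 0.5919 -0.319   0.0574] ray [ 0.5923 -0.3189  0.057 ]
green 71 [311.2 248.4] xyz [ 0.4469 -0.1922  0.0578] mid [ 0.4458 -0.1935  0.0583] ray [ 0.4461 -0.1929  0.057 ]
short 129 [360.1 252.5] xyz [ 0.4377 -0.3188  0.0457] mid [ 0.4366 -0.3203  0.0461] ray [ 0.4381 -0.3191  0.045 ]
post 49 [ 97.4 232.2] xyz [0.4736 0.3373 0.0902] mid [0.4724 0.3374 0.0877] ray [0.4729 0.3382 0.087 ]
blue [197 161  56  33 205] [627.3  35.9] [ 73. 142.] 11.5
yellow [209 209  58  40 279] [487.1  -3.6] [141.6  73.2] 77.7
red [ 95 221  21  21 159] [473.7 334. ] [48.  50.1] 13.83
[[444.3999938964844, 352.6000061035156], [456.29998779296875, 303.8999938964844], [502.8999938964844, 315.3999938964844], [491.0, 364.1000061035156]]
1718 ((550.23583984375, 355.86395263671875), (210.86473083496094, 59.97739028930664), 12.896769523620605)
```

View pics/crop1.png

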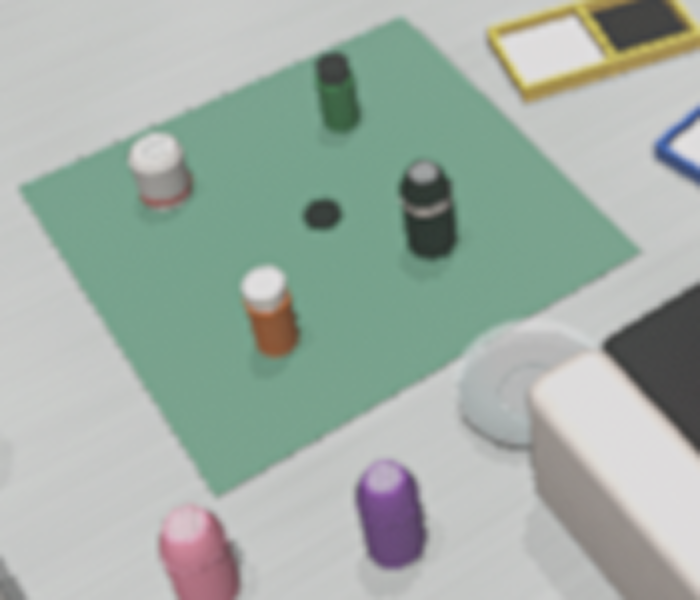

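View pics/crop2.png

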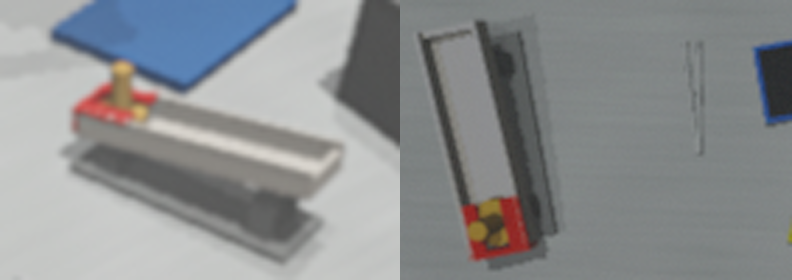

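The crop confirms the objects. The black lens with the white band is at (428,210), and the pink and purple ones at (200,540) and (390,510) are look-alikes. The silver lens with the red band is at (160,170), the amber vial at (272,310) and the green vial at (337,90). The second crop shows the holder's post up through the slot at the chute foot. Now I'll start moving, with the tall lens first.

```bash
python3 -m handwheel '{"hand":[1,1,1,1,1,1,1,1,1,1,1,1],"translation":[[200,-400,-40],[200,-400,-40],[200,-400,-40],[200,-400,-40],[200,-400,-40],[200,-400,-40],[200,-400,-40],[200,-400,-40],[200,-400,-40],[200,-400,-40],[200,-400,-40],[200,-400,-40]],"turn":[[0,0,0],[0,0,0],[0,0,0],[0,0,0],[0,0,0],[0,0,0],[0,0,0],[0,0,0],[0,0,0],[0,0,0],[0,0,0],[0,0,0]]}' 20
python3 -m handwheel '{"hand":[1,1,1,1,1,1,1,1,1,1,1,1],"translation":[[203,-401,-50],[203,-401,-50],[203,-401,-50],[203,-401,-50],[203,-401,-50],[203,-401,-50],[203,-401,-50],[203,-401,-50],[203,-401,-50],[203,-401,-50],[203,-401,-50],[203,-401,-50]],"turn":[[0,0,0],[0,0,0],[0,0,0],[0,0,0],[0,0,0],[0,0,0],[0,0,0],[0,0,0],[0,0,0],[0,0,0],[0,0,0],[0,0,0]]}'
python3 - <<'E'
from h import *
p,d=camera("wrist"); save("w1",p); f,cx,cy,T=info("wrist"); print(f,cx,cy,T.round(3).tolist())
C=cloud("wrist",d); 
np.savez("w1",p=p,d=d,T=T)
m=(C[...,2]>.062)&(C[...,2]<.075)&(C[...,0]>.54)&(C[...,0]<.62)&(abs(C[...,1]+.202)<.04); q=C[m]; print(m.sum(),q.min(0),q.max(0))
E
```

```text
time: 1.1
position: [0.3808, 0.1949, 0.2011]
tool_rot: [0.147, 0.989, -0.001, 0.001]
ft_force: [-0.7, 0.5, 0.2]
grip_width: 0.0871
grip_force: 0.0
time: 2.1
position: [0.585, -0.2086, 0.1509]
tool_rot: [0.146, 0.989, -0.002, 0.003]
ft_force: [0.4, -0.8, 0.7]
grip_width: 0.0872
grip_force: 0.0
295.4776119728139 255.03634984876282 188.90309084703102 [[0.287, 0.92, 0.266, 0.509], [0.958, -0.276, -0.079, -0.185], [0.0, 0.278, -0.961, 0.293], [0.0, 0.0, 0.0, 1.0]]
697 [ 0.56486677 -0.21314336  0.0620487 ] [ 0.58921595 -0.18846122  0.06843423]
```

View pics/w1.png

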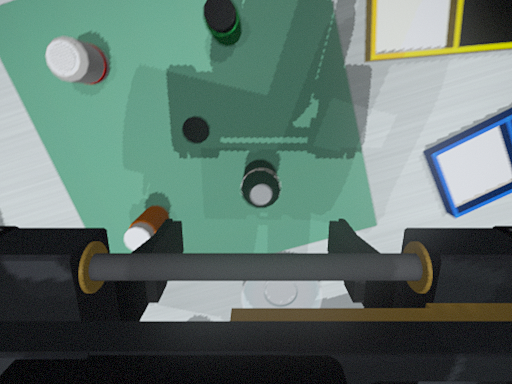

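The wrist view shows the black lens at (260,185), between the fingers, with the amber vial at (148,228) outside the left finger. Descending and gripping.

```bash
python3 -m handwheel '{"hand":[1,1,1,1,1,1,1,1,0.3,0.3,0.3,0.3],"translation":[[-2,1,-20],[-2,1,-45],[-2,1,-70],[-2,1,-90],[-2,1,-105],[-2,1,-113],[-2,1,-113],[-2,1,-113],[-2,1,-113],[-2,1,-113],[-2,1,-113],[-2,1,-113]],"turn":[[0,0,0],[0,0,0],[0,0,0],[0,0,0],[0,0,0],[0,0,0],[0,0,0],[0,0,0],[0,0,0],[0,0,0],[0,0,0],[0,0,0]]}' 20
python3 -m handwheel '{"hand":[0.2,0.2,0.2,0.2,0.2,0.2],"translation":[[0,0,0],[0,0,0],[0,0,0],[0,0,0],[0,0,0],[0,0,0]],"turn":[[0,0,0],[0,0,0],[0,0,0],[0,0,0],[0,0,0],[0,0,0]]}'
```

```text
time: 3.15
position: [0.5794, -0.2011, 0.0395]
tool_rot: [0.144, 0.99, -0.0, 0.001]
ft_force: [-0.1, 0.7, 0.6]
grip_width: 0.068
grip_force: 0.0
time: 3.65
position: [0.5789, -0.2012, 0.0386]
tool_rot: [0.144, 0.99, -0.0, 0.0]
ft_force: [-0.7, -0.3, 0.3]
grip_width: 0.0331
grip_force: 20.0
```

```bash
python3 -m handwheel '{"hand":[0.2,0.2,0.2,0.2,0.2,0.2,0.2,0.2,0.2,0.2,0.2,0.2],"translation":[[0,0,15],[0,0,40],[2,15,60],[6,40,60],[10,75,60],[16,110,60],[22,145,60],[27,180,60],[32,215,60],[37,245,60],[40,263,60],[41,271,60]],"turn":[[0,0,0],[0,0,0],[0,0,0],[0,0,0],[0,0,0],[0,0,0],[0,0,0],[0,0,0],[0,0,0],[0,0,0],[0,0,0],[0,0,0]]}' 25
python3 -m handwheel '{"hand":[0.2,0.2,0.2,0.2],"translation":[[0,0,-10],[0,0,-25],[0,0,-38],[0,0,-48]],"turn":[[0,0,0],[0,0,0],[0,0,0],[0,0,0]]}'
python3 - <<'E'
from h import *
p,d=camera("wrist"); save("w2",p)
p,d=camera("top"); save("t2",cv2.resize(p[130:260,150:300],(600,520),interpolation=cv2.INTER_CUBIC))
o=robot.get_obs(); print(o["position"],o["ft_force"],o["grip_width"])
E
```

```text
time: 4.65
position: [0.6195, 0.0734, 0.098]
tool_rot: [0.142, 0.99, 0.0, -0.001]
ft_force: [0.9, 0.5, -2.0]
grip_width: 0.0331
grip_force: 25.0
time: 4.98
position: [0.6188, 0.0686, 0.0484]
tool_rot: [0.145, 0.989, -0.0, -0.001]
ft_force: [0.1, 0.8, -1.3]
grip_width: 0.0328
grip_force: 25.0
[0.61791114 0.06890323 0.04774893] [-0.29951548  0.29370052 -2.27210475] 0.03372524893576085
```

View pics/w2.png

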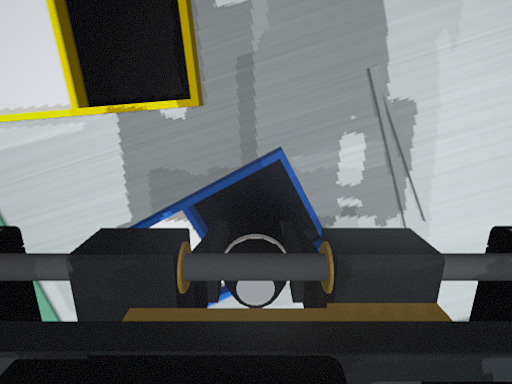

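The lens is over the black compartment at (255,260), between the divider and the outer wall. Lowering in small steps.

```bash
python3 -m handwheel '{"hand":[0.2,0.2,0.2,0.2,0.2,0.2],"translation":[[0,0,-3],[0,0,-6],[0,0,-8],[0,0,-9.5],[0,0,-10.5],[0,0,-10.5]],"turn":[[0,0,0],[0,0,0],[0,0,0],[0,0,0],[0,0,0],[0,0,0]]}'
python3 -m handwheel '{"hand":[0.2,0.2,0.2],"translation":[[0,0,-1],[0,0,-1],[0,0,-1]],"turn":[[0,0,0],[0,0,0],[0,0,0]]}'
```

```text
time: 5.58
position: [0.62, 0.0701, 0.0401]
tool_rot: [0.144, 0.99, 0.0, 0.0]
ft_force: [0.8, 0.6, -1.9]
grip_width: 0.0328
grip_force: 25.0
time: 5.83
position: [0.6202, 0.0701, 0.0396]
tool_rot: [0.144, 0.99, 0.0, 0.0]
ft_force: [0.7, -0.2, 0.7]
grip_width: 0.0328
grip_force: 25.0
```

Contact is felt, so I'll release, rise and go over the chute.

```bash
python3 -m handwheel '{"hand":[0.7,0.7,0.7,0.7,0.7,0.7,0.7,0.7,0.7,0.7,0.7,0.7],"translation":[[0,0,0],[0,0,0],[0,0,0],[0,0,0],[0,0,5],[0,0,25],[0,0,55],[0,0,85],[0,0,110],[-10,20,130],[-25,45,130],[-40,75,130]],"turn":[[0,0,0],[0,0,0],[0,0,0],[0,0,0],[0,0,0],[0,0,0],[0,0,0],[0,0,0],[0,0,0],[0,0,0],[0,0,0],[0,0,0]]}'
python3 -m handwheel '{"hand":[0.7,0.7,0.7,0.7,0.7,0.7,0.7,0.7,0.7,0.7,0.7,0.7],"translation":[[-20,30,0],[-40,60,0],[-60,90,0],[-75,120,0],[-90,150,0],[-100,175,0],[-105,185,0],[-110,190,0],[-110,193,0],[-110,193,0],[-110,193,0],[-110,193,0]],"turn":[[0,0,-0.11],[0,0,-0.22],[0,0,-0.33],[0,0,-0.44],[0,0,-0.55],[0,0,-0.66],[0,0,-0.77],[0,0,-0.88],[0,0,-0.99],[0,0,-1.05],[0,0,-1.05],[0,0,-1.05]]}'
python3 -m handwheel '{"hand":[0.7,0.7,0.7],"translation":[[0,0,0],[0,0,0],[0,0,0]],"turn":[[0.016,-0.068,0],[0.032,-0.136,0],[0.032,-0.136,0]]}'
python3 - <<'E'
from h import *
from scipy.spatial.transform import Rotation as R
o=robot.get_obs(); p,d=camera("wrist"); I=info("wrist"); save("w3",p); np.savez("w3",p=p,d=d,T=I[3])
print(o["position"],R.from_quat(o["tool_rot"]).as_matrix().round(3).tolist(),o["ft_force"])
C=cloud("wrist",d,I); hsv=cv2.cvtColor(p,cv2.COLOR_RGB2HSV)
m=(C[...,2]>.085)&(C[...,2]<.1)&(np.hypot(C[...,0]-.473,C[...,1]-.338)<.022); q=C[m]; print(m.sum(),q.min(0),q.max(0),np.median(q,0))
t,dd=camera("top"); save("t3",cv2.resize(t[150:250,190:290],(600,600),interpolation=cv2.INTER_CUBIC))
E
```

```text
time: 6.83
position: [0.5813, 0.1447, 0.1715]
tool_rot: [0.145, 0.989, 0.0, 0.003]
ft_force: [0.2, 1.0, 0.3]
grip_width: 0.0611
grip_force: 0.0
time: 7.83
position: [0.4699, 0.3382, 0.1693]
tool_rot: [0.62, 0.785, 0.0, 0.0]
ft_force: [0.3, -0.4, 0.1]
grip_width: 0.0611
grip_force: 0.0
time: 8.08
position: [0.467, 0.337, 0.1686]
tool_rot: [0.618, 0.783, 0.053, 0.043]
ft_force: [-0.6, -0.3, 0.4]
grip_width: 0.0608
grip_force: 0.0
[0.46698036 0.33695048 0.1685915 ] [[-0.232, 0.964, 0.133], [0.973, 0.23, 0.03], [-0.001, 0.136, -0.991]] [-0.62410701 -0.29244372  0.38899674]
389 [0.46388141 0.32842182 0.08512602] [0.48132335 0.34586296 0.09139509] [0.47223238 0.33758682 0.0891241 ]
```

View pics/w3.png

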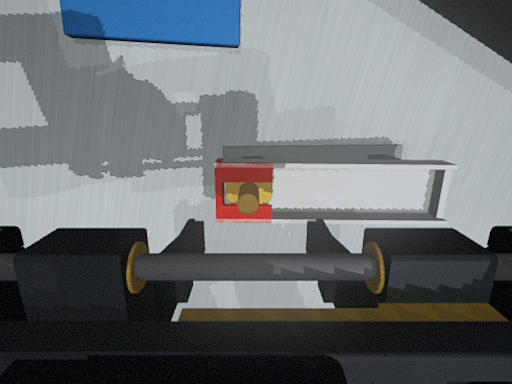

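View pics/t3.png

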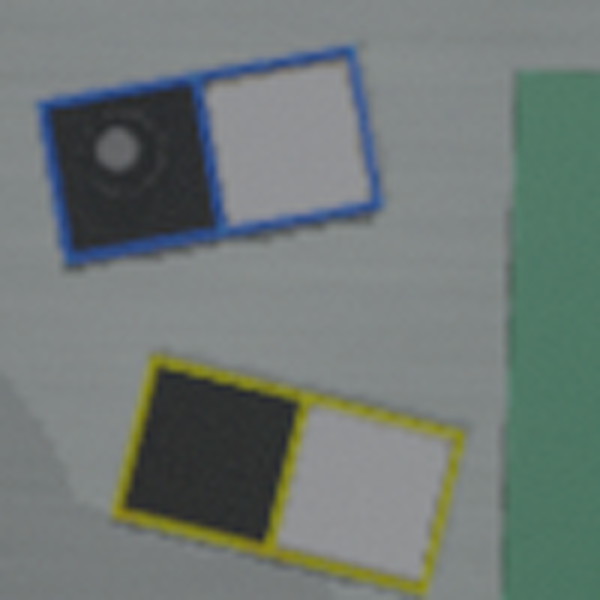

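The top crop shows the tall lens standing in the blue tray's black compartment at (118,150). The wrist view shows the post at (248,197), and the chute is parallel to the closing line. Descending and gripping the post lightly.

```bash
python3 -m handwheel '{"hand":[0.7,0.7,0.7,0.7,0.7,0.7,0.7,0.7,0.7,0.7,0.7,0.7],"translation":[[0,0,0],[2,0,-20],[4,0,-45],[4,0,-65],[4,0,-78],[4,0,-85],[4,0,-88],[4,0,-88],[4,0,-88],[4,0,-88],[4,0,-88],[4,0,-88]],"turn":[[0,0,0],[0,0,0],[0,0,0],[0,0,0],[0,0,0],[0,0,0],[0,0,0],[0,0,0],[0,0,0],[0,0,0],[0,0,0],[0,0,0]]}' 6
python3 -m handwheel '{"hand":[0,0,0,0,0,0,0,0],"translation":[[0,0,0],[0,0,0],[0,0,0],[0,0,0],[0,0,0],[0,0,0],[0,0,0],[0,0,0]],"turn":[[0,0,0],[0,0,0],[0,0,0],[0,0,0],[0,0,0],[0,0,0],[0,0,0],[0,0,0]]}' 6
```

```text
time: 9.18
position: [0.4744, 0.3383, 0.0819]
tool_rot: [0.619, 0.782, 0.055, 0.044]
ft_force: [0.4, 0.0, -0.9]
grip_width: 0.061
grip_force: 0.0
time: 9.85
position: [0.4739, 0.3381, 0.081]
tool_rot: [0.619, 0.782, 0.055, 0.043]
ft_force: [-0.5, 0.0, 0.0]
grip_width: 0.0168
grip_force: 6.0
```

```bash
python3 -m handwheel '{"hand":[0,0,0,0,0,0,0,0,0,0,0,0],"translation":[[1.9,0.5,0.3],[5.8,1.4,0.8],[11.6,2.7,1.7],[17.3,4.1,2.5],[23.1,5.5,3.4],[28.9,6.8,4.2],[34.7,8.2,5],[40.4,9.5,5.9],[46.2,10.9,6.7],[52,12.3,7.6],[56,13.2,8.1],[58,13.6,8.4]],"turn":[[0,0,0],[0,0,0],[0,0,0],[0,0,0],[0,0,0],[0,0,0],[0,0,0],[0,0,0],[0,0,0],[0,0,0],[0,0,0],[0,0,0]]}' 6
python3 -m handwheel '{"hand":[0,0,0],"translation":[[0,0,0],[0,0,0],[0,0,0]],"turn":[[0,0,0],[0,0,0],[0,0,0]]}' 20
python3 - <<'E'
from h import *
p,d=camera("scene"); save("s4",cv2.resize(p[80:180,280:420],(700,500),interpolation=cv2.INTER_CUBIC))
E
```

```text
time: 10.85
position: [0.533, 0.352, 0.0896]
tool_rot: [0.619, 0.782, 0.055, 0.044]
ft_force: [0.0, -0.1, -0.2]
grip_width: 0.017
grip_force: 6.0
time: 11.1
position: [0.5317, 0.3516, 0.0894]
tool_rot: [0.619, 0.782, 0.055, 0.043]
ft_force: [-0.2, -1.1, -0.7]
grip_width: 0.0165
grip_force: 20.0
```

View pics/s4.png

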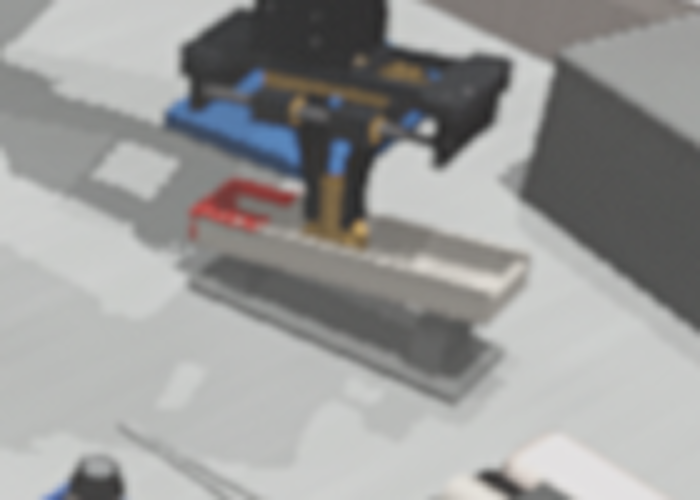

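The holder at (340,235) is clear of the red lips. Lifting it square to the floor, levelling it and carrying it to the blue tray's white compartment.

```bash
python3 -m handwheel '{"hand":[0,0,0,0,0,0,0,0,0,0,0,0],"translation":[[-1,-0.3,8],[-3,-0.7,22],[-6,-1.3,42],[-8,-2,60],[-8,-5,68],[-5,-20,70],[5,-45,70],[15,-75,70],[25,-105,70],[35,-135,70],[45,-165,70],[53,-190,70]],"turn":[[0,0,0],[0,0,0],[0,0,0],[0,0,0],[0,0,0],[-0.01,0.04,0],[-0.02,0.08,0],[-0.032,0.136,0],[-0.032,0.136,0],[-0.032,0.136,0],[-0.032,0.136,0],[-0.032,0.136,0]]}'
python3 -m handwheel '{"hand":[0,0,0,0,0,0,0,0,0,0,0,0],"translation":[[10,-30,0],[20,-60,0],[29,-90,0],[38,-120,0],[45,-142,0],[49,-154,0],[50,-159,-5],[50,-160,-20],[50,-160,-40],[50,-160,-60],[50,-160,-75],[50,-160,-85]],"turn":[[0,0,0],[0,0,0],[0,0,0],[0,0,0],[0,0,0],[0,0,0],[0,0,0],[0,0,0],[0,0,0],[0,0,0],[0,0,0],[0,0,0]]}'
python3 - <<'E'
from h import *
from scipy.spatial.transform import Rotation as R
p,d=camera("scene"); o=robot.get_obs();print(o["position"],R.from_quat(o["tool_rot"]).as_matrix()[:,2].round(4),o["ft_force"],o["grip_width"])
save("s5",cv2.resize(p[110:230,220:380],(800,600),interpolation=cv2.INTER_CUBIC))
E
```

```text
time: 12.15
position: [0.5854, 0.1594, 0.1594]
tool_rot: [0.621, 0.784, -0.0, 0.0]
ft_force: [-0.2, 0.5, -0.8]
grip_width: 0.0165
grip_force: 20.0
time: 13.15
position: [0.6329, 0.0034, 0.0722]
tool_rot: [0.62, 0.785, -0.001, -0.002]
ft_force: [-0.9, 0.5, -1.3]
grip_width: 0.0165
grip_force: 20.0
[0.6323115  0.00336639 0.07087408] [-0.0063  0.0015 -1.    ] [-0.35646338 -0.65184174 -1.59850117] 0.016186319170492437
```

View pics/s5.png

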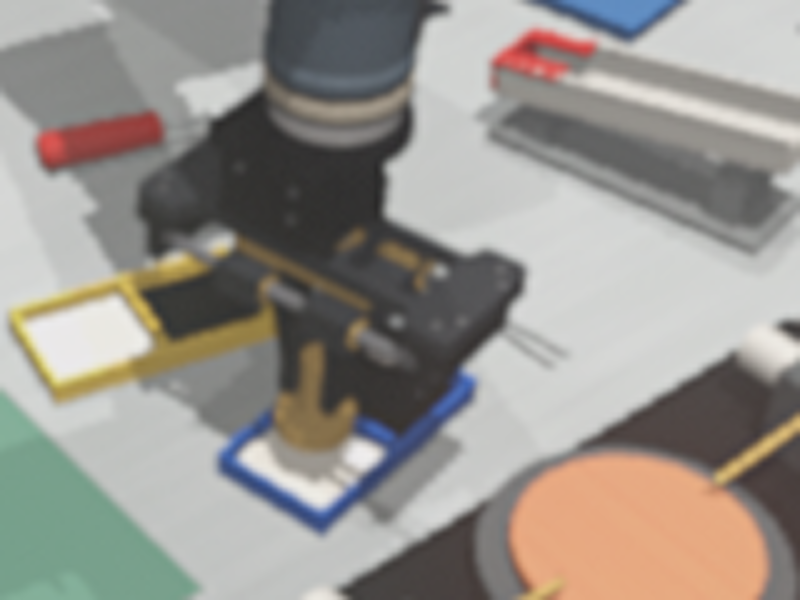

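The holder is over the white compartment, with the disc at (315,425). Lowering.

```bash
python3 -m handwheel '{"hand":[0,0,0,0,0,0,0,0],"translation":[[0,-1,-5],[0,-1,-11],[0,-1,-16],[0,-1,-20],[0,-1,-23],[0,-1,-25],[0,-1,-25],[0,-1,-25]],"turn":[[0,0,0],[0,0,0],[0,0,0],[0,0,0],[0,0,0],[0,0,0],[0,0,0],[0,0,0]]}'
```

```text
time: 13.87
position: [0.6351, 0.0006, 0.0496]
tool_rot: [0.621, 0.784, 0.0, 0.0]
ft_force: [-0.1, -1.6, -1.8]
grip_width: 0.0166
grip_force: 20.0
```

```bash
python3 -m handwheel '{"hand":[0,0,0,0],"translation":[[0,0,-1],[0,0,-1.8],[0,0,-1.8],[0,0,-1.8]],"turn":[[0,0,0],[0,0,0],[0,0,0],[0,0,0]]}'
python3 -m handwheel '{"hand":[0,0,0],"translation":[[0,0,-0.7],[0,0,-0.7],[0,0,-0.7]],"turn":[[0,0,0],[0,0,0],[0,0,0]]}'
```

```text
time: 14.2
position: [0.635, 0.0007, 0.0477]
tool_rot: [0.62, 0.784, -0.0, 0.0]
ft_force: [-1.2, 0.4, -0.2]
grip_width: 0.0164
grip_force: 20.0
time: 14.45
position: [0.635, 0.0007, 0.0469]
tool_rot: [0.621, 0.784, -0.0, 0.0]
ft_force: [0.6, 0.1, -1.5]
grip_width: 0.0167
grip_force: 20.0
```

```bash
python3 -m handwheel '{"hand":[0,0,0],"translation":[[0,0,-0.7],[0,0,-0.7],[0,0,-0.7]],"turn":[[0,0,0],[0,0,0],[0,0,0]]}'
```

```text
time: 14.7
position: [0.635, 0.0007, 0.0469]
tool_rot: [0.62, 0.784, 0.0, 0.0]
ft_force: [-1.9, 1.1, 4.3]
grip_width: 0.0168
grip_force: 20.0
```

Contact. Releasing and going to the short lens.

```bash
python3 -m handwheel '{"hand":[0.7,0.7,0.7,0.7,0.7,0.7,0.7,0.7,0.7,0.7,0.7,0.7],"translation":[[0,0,0],[0,0,0],[0,0,0],[0,0,0],[0,0,5],[0,0,25],[0,0,55],[0,0,80],[-10,-15,85],[-25,-40,85],[-45,-70,85],[-60,-95,85]],"turn":[[0,0,0],[0,0,0],[0,0,0],[0,0,0],[0,0,0],[0,0,0],[0,0,0],[0,0,0],[0,0,0],[0,0,0],[0,0,0],[0,0,0]]}'
python3 -m handwheel '{"hand":[0.9,0.9,0.9,0.9,0.9,0.9,0.9,0.9,0.9,0.9,0.9,0.9],"translation":[[-20,-32,0],[-40,-64,0],[-60,-96,0],[-80,-128,0],[-100,-160,0],[-118,-190,0],[-130,-210,0],[-135,-220,0],[-138,-225,0],[-138,-225,0],[-138,-225,0],[-138,-225,0]],"turn":[[0,0,0],[0,0,0],[0,0,0],[0,0,0],[0,0,0],[0,0,0],[0,0,0],[0,0,0],[0,0,0],[0,0,0],[0,0,0],[0,0,0]]}'
python3 - <<'E'
from h import *
o=robot.get_obs(); p,d=camera("wrist"); I=info("wrist"); C=cloud("wrist",d,I); print(o["position"])
for n,x,y,h in [("short",.437,-.319,.045),("green",.446,-.193,.057),("amber",.592,-.319,.057)]:
    m=(abs(C[...,2]-h)<.005)&(np.hypot(C[...,0]-x,C[...,1]-y)<.025); q=C[m]; print(n,m.sum(),*( [q.min(0).round(4),q.max(0).round(4)] if m.sum() else []))
t,dd=camera("top"); save("t6",cv2.resize(t[140:260,180:400],(792,432),interpolation=cv2.INTER_CUBIC))
E
```

```text
time: 15.7
position: [0.5739, -0.0952, 0.1319]
tool_rot: [0.62, 0.785, -0.0, 0.0]
ft_force: [-0.3, -0.1, 0.1]
grip_width: 0.0605
grip_force: 0.0
time: 16.7
position: [0.4375, -0.3178, 0.1312]
tool_rot: [0.62, 0.785, 0.0, -0.0]
ft_force: [0.2, -0.4, 1.7]
grip_width: 0.0781
grip_force: 0.0
[ 0.4375381  -0.31777264  0.13120059]
short 1004 [ 0.4219 -0.3383  0.04  ] [ 0.4522 -0.3072  0.046 ]
green 1085 [ 0.4334 -0.2077  0.052 ] [ 0.4569 -0.184   0.0582]
amber 0
```

View pics/t6.png

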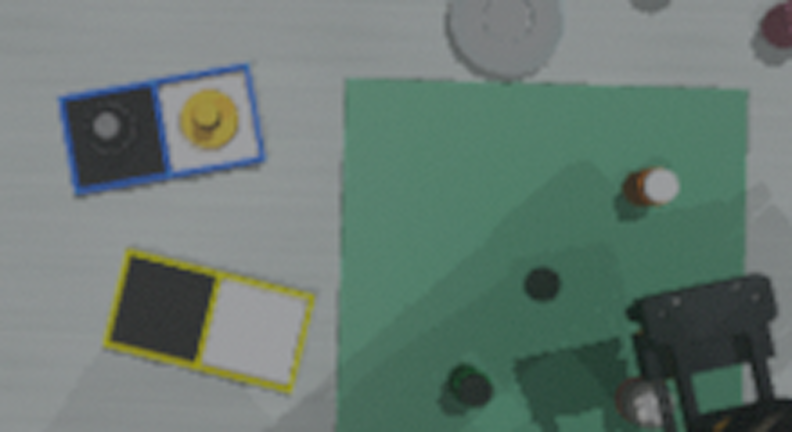

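Both blue-tray items stand upright, the lens at (107,126) and the holder at (208,120). The silver lens at (640,398) is under the gripper. Descending and gripping.

```bash
python3 -m handwheel '{"hand":[0.9,0.9,0.9,0.9,0.9,0.9,0.9,0.9,0.3,0.3,0.3,0.3],"translation":[[0,-2,-10],[0,-2,-30],[0,-2,-55],[0,-2,-75],[0,-2,-88],[0,-2,-95],[0,-2,-95],[0,-2,-95],[0,-2,-95],[0,-2,-95],[0,-2,-95],[0,-2,-95]],"turn":[[0,0,0],[0,0,0],[0,0,0],[0,0,0],[0,0,0],[0,0,0],[0,0,0],[0,0,0],[0,0,0],[0,0,0],[0,0,0],[0,0,0]]}' 20
python3 -m handwheel '{"hand":[0.2,0.2,0.2,0.2,0.2],"translation":[[0,0,0],[0,0,0],[0,0,0],[0,0,0],[0,0,0]],"turn":[[0,0,0],[0,0,0],[0,0,0],[0,0,0],[0,0,0]]}' 25
```

```text
time: 17.8
position: [0.4373, -0.3217, 0.037]
tool_rot: [0.621, 0.784, -0.0, 0.001]
ft_force: [-1.2, -0.1, -0.2]
grip_width: 0.0594
grip_force: 0.0
time: 18.22
position: [0.437, -0.3213, 0.0363]
tool_rot: [0.621, 0.784, 0.0, 0.0]
ft_force: [-0.6, 0.7, 0.6]
grip_width: 0.0328
grip_force: 25.0
```

```bash
python3 -m handwheel '{"hand":[0.2,0.2,0.2,0.2,0.2,0.2,0.2,0.2,0.2,0.2,0.2,0.2],"translation":[[0,0,10],[0,0,30],[0,0,55],[0,0,75],[0,5,85],[4,22,90],[9,52,90],[14,82,90],[19,115,90],[24,148,90],[30,181,90],[35,214,90]],"turn":[[0,0,0],[0,0,0],[0,0,0],[0,0,0],[0,0,0],[0,0,0],[0,0,0],[0,0,0],[0,0,0],[0,0,0],[0,0,0],[0,0,0]]}'
python3 -m handwheel '{"hand":[0.2,0.2,0.2,0.2,0.2,0.2,0.2,0.2,0.2,0.2,0.2,0.2],"translation":[[6,33,0],[11,66,0],[16,95,0],[20,118,0],[22,130,0],[23,136,-5],[23,138,-20],[23,138,-40],[23,138,-58],[23,138,-70],[23,138,-77],[23,138,-80]],"turn":[[0,0,0],[0,0,0],[0,0,0],[0,0,0],[0,0,0],[0,0,0],[0,0,0],[0,0,0],[0,0,0],[0,0,0],[0,0,0],[0,0,0]]}'
python3 -m handwheel '{"hand":[0.2,0.2,0.2],"translation":[[0,0,-2],[0,0,-4],[0,0,-4]],"turn":[[0,0,0],[0,0,0],[0,0,0]]}'
python3 - <<'E'
from h import *
p,d=camera("scene"); o=robot.get_obs();print(o["position"],o["ft_force"],o["grip_width"])
save("s7",cv2.resize(p[110:230,150:310],(800,600),interpolation=cv2.INTER_CUBIC))
E
```

```text
time: 19.22
position: [0.4715, -0.1054, 0.1262]
tool_rot: [0.621, 0.784, -0.0, -0.0]
ft_force: [1.3, -0.4, -1.4]
grip_width: 0.0333
grip_force: 25.0
time: 20.22
position: [0.494, 0.0304, 0.045]
tool_rot: [0.621, 0.784, -0.001, -0.001]
ft_force: [-0.5, 0.8, -1.5]
grip_width: 0.0332
grip_force: 25.0
time: 20.47
position: [0.4952, 0.0305, 0.0425]
tool_rot: [0.621, 0.784, 0.0, 0.0]
ft_force: [-0.8, 1.0, -1.3]
grip_width: 0.0331
grip_force: 25.0
[0.49528193 0.03056668 0.04268789] [ 0.10583917  0.29890037 -0.59119207] 0.033210282366937814
```

View pics/s7.png

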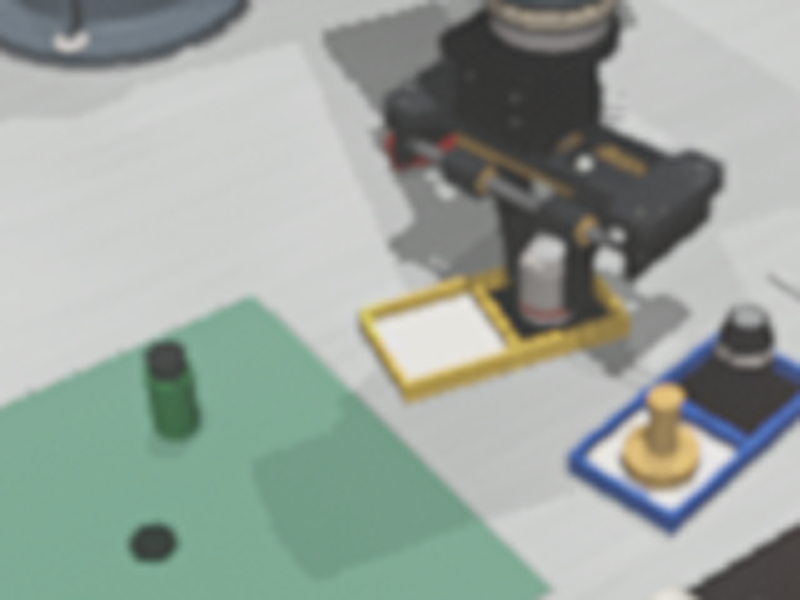

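The silver lens at (545,285) is over the yellow tray's black compartment, and the blue kit stands upright. Lowering.

```bash
python3 -m handwheel '{"hand":[0.2,0.2,0.2,0.2,0.2,0.2],"translation":[[0,0,-2],[0,0,-3.5],[0,0,-4.5],[0,0,-5],[0,0,-5],[0,0,-5]],"turn":[[0,0,0],[0,0,0],[0,0,0],[0,0,0],[0,0,0],[0,0,0]]}'
python3 -m handwheel '{"hand":[0.2,0.2,0.2],"translation":[[0,0,-0.7],[0,0,-0.7],[0,0,-0.7]],"turn":[[0,0,0],[0,0,0],[0,0,0]]}'
```

```text
time: 21.02
position: [0.495, 0.0307, 0.0374]
tool_rot: [0.621, 0.784, 0.0, 0.0]
ft_force: [-0.4, -0.2, 1.1]
grip_width: 0.0331
grip_force: 25.0
time: 21.27
position: [0.495, 0.0307, 0.0373]
tool_rot: [0.62, 0.784, 0.0, 0.0]
ft_force: [-1.7, -0.7, 5.3]
grip_width: 0.033
grip_force: 25.0
```

```bash
python3 -m handwheel '{"hand":[0.55,0.55,0.55,0.55,0.55,0.55,0.55,0.55,0.55,0.55,0.9,0.9],"translation":[[0,0,0],[0,0,0],[0,0,0],[0,0,1],[0,0,10],[0,0,30],[0,0,55],[0,0,80],[5,-15,95],[12,-40,95],[20,-70,95],[28,-100,95]],"turn":[[0,0,0],[0,0,0],[0,0,0],[0,0,0],[0,0,0],[0,0,0],[0,0,0],[0,0,0],[0,0,0],[0,0,0],[0,0,0],[0,0,0]]}'
python3 -m handwheel '{"hand":[0.9,0.9,0.9,0.9,0.9,0.9,0.9,0.9,0.9,0.9,0.9,0.9],"translation":[[9,-33,0],[19,-70,0],[29,-105,0],[39,-140,0],[49,-175,0],[58,-210,0],[65,-235,0],[68,-245,0],[69,-250,0],[69,-250,0],[69,-250,0],[69,-250,0]],"turn":[[0,0,0],[0,0,0],[0,0,0],[0,0,0],[0,0,0],[0,0,0],[0,0,0],[0,0,0],[0,0,0],[0,0,0],[0,0,0],[0,0,0]]}'
python3 - <<'E'
from h import *
p,d=camera("wrist"); o=robot.get_obs(); C=cloud("wrist",d); print(o["position"])
m=(abs(C[...,2]-.057)<.005)&(np.hypot(C[...,0]-.592,C[...,1]+.319)<.03); q=C[m]; print(m.sum(),q.min(0).round(4),q.max(0).round(4))
E
```

```text
time: 22.27
position: [0.5233, -0.0699, 0.1329]
tool_rot: [0.62, 0.785, 0.0, 0.001]
ft_force: [0.5, -0.3, 1.4]
grip_width: 0.0548
grip_force: 0.0
time: 23.27
position: [0.5913, -0.317, 0.1314]
tool_rot: [0.62, 0.785, 0.0, -0.001]
ft_force: [-0.0, 0.9, -0.9]
grip_width: 0.0783
grip_force: 0.0
[ 0.59152727 -0.31712775  0.13151154]
690 [ 0.5812 -0.3338  0.052 ] [ 0.6043 -0.3104  0.0576]
```

```bash
python3 -m handwheel '{"hand":[0.9,0.9,0.9,0.9,0.9,0.9,0.9,0.9,0.2,0.2,0.2,0.2],"translation":[[0,-2,-10],[0,-2,-30],[0,-2,-55],[0,-2,-75],[0,-2,-88],[0,-2,-94],[0,-2,-94],[0,-2,-94],[0,-2,-94],[0,-2,-94],[0,-2,-94],[0,-2,-94]],"turn":[[0,0,0],[0,0,0],[0,0,0],[0,0,0],[0,0,0],[0,0,0],[0,0,0],[0,0,0],[0,0,0],[0,0,0],[0,0,0],[0,0,0]]}' 12
python3 -m handwheel '{"hand":[0.1,0.1,0.1,0.1,0.1,0.1],"translation":[[0,0,0],[0,0,0],[0,0,0],[0,0,0],[0,0,0],[0,0,0]],"turn":[[0,0,0],[0,0,0],[0,0,0],[0,0,0],[0,0,0],[0,0,0]]}' 12
```

```text
time: 24.32
position: [0.5924, -0.3217, 0.0385]
tool_rot: [0.621, 0.784, -0.0, 0.001]
ft_force: [0.5, 0.8, 0.1]
grip_width: 0.0593
grip_force: 0.0
time: 24.82
position: [0.592, -0.3213, 0.0375]
tool_rot: [0.621, 0.784, 0.0, 0.0]
ft_force: [0.1, 0.9, 0.1]
grip_width: 0.0267
grip_force: 12.0
```

```bash
python3 -m handwheel '{"hand":[0.1,0.1,0.1,0.1,0.1,0.1,0.1,0.1,0.1,0.1,0.1,0.1],"translation":[[0,0,10],[0,0,30],[0,0,55],[0,0,72],[-3,8,80],[-12,30,80],[-24,60,80],[-36,90,80],[-48,120,80],[-60,150,80],[-70,178,80],[-79,200,80]],"turn":[[0,0,0],[0,0,0],[0,0,0],[0,0,0],[0,0,0],[0,0,0],[0,0,0],[0,0,0],[0,0,0],[0,0,0],[0,0,0],[0,0,0]]}'
python3 -m handwheel '{"hand":[0.1,0.1,0.1,0.1,0.1,0.1,0.1,0.1,0.1,0.1,0.1,0.1],"translation":[[-10,25,0],[-20,50,0],[-28,70,0],[-32,80,0],[-33,83,-5],[-33,83,-20],[-33,83,-38],[-33,83,-54],[-33,83,-65],[-33,83,-71],[-33,83,-74],[-33,83,-74]],"turn":[[0,0,0],[0,0,0],[0,0,0],[0,0,0],[0,0,0],[0,0,0],[0,0,0],[0,0,0],[0,0,0],[0,0,0],[0,0,0],[0,0,0]]}'
python3 -m handwheel '{"hand":[0.1,0.1,0.1,0.1,0.1],"translation":[[0,0,-2],[0,0,-3.5],[0,0,-4.5],[0,0,-4.5],[0,0,-4.5]],"turn":[[0,0,0],[0,0,0],[0,0,0],[0,0,0],[0,0,0]]}'
python3 - <<'E'
from h import *
p,d=camera("scene"); o=robot.get_obs();print(o["position"],o["ft_force"],o["grip_width"])
save("s8",cv2.resize(p[110:230,150:310],(800,600),interpolation=cv2.INTER_CUBIC))
E
```

```text
time: 25.82
position: [0.5106, -0.1183, 0.1175]
tool_rot: [0.62, 0.784, -0.0, -0.001]
ft_force: [-0.6, 0.3, 0.2]
grip_width: 0.0263
grip_force: 12.0
time: 26.82
position: [0.4802, -0.0388, 0.0429]
tool_rot: [0.621, 0.784, -0.0, -0.0]
ft_force: [0.2, 0.2, 0.6]
grip_width: 0.0269
grip_force: 12.0
time: 27.23
position: [0.4801, -0.0383, 0.0393]
tool_rot: [0.62, 0.784, 0.0, 0.0]
ft_force: [0.1, 0.4, -0.6]
grip_width: 0.0265
grip_force: 12.0
[ 0.48010915 -0.03831025  0.03932832] [ 0.0486943   0.44918543 -0.37995876] 0.02603733402399115
```

View pics/s8.png

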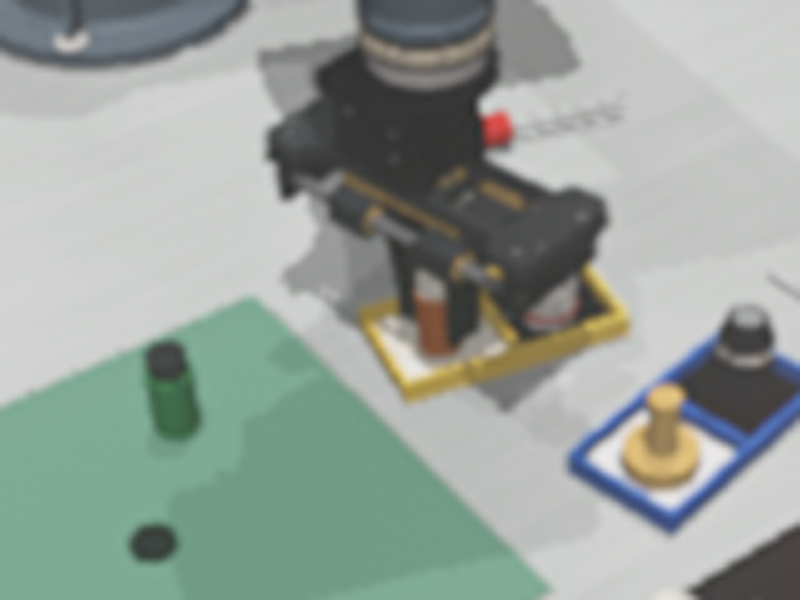

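The amber vial at (432,310) is in the yellow tray's white compartment, about 1 mm above the floor.

```bash
python3 -m handwheel '{"hand":[0.1,0.1,0.1,0.1],"translation":[[0,0,-0.8],[0,0,-0.8],[0,0,-0.8],[0,0,-0.8]],"turn":[[0,0,0],[0,0,0],[0,0,0],[0,0,0]]}'
python3 -m handwheel '{"hand":[0.1,0.1,0.1],"translation":[[0,0,-0.6],[0,0,-0.6],[0,0,-0.6]],"turn":[[0,0,0],[0,0,0],[0,0,0]]}'
```

```text
time: 27.62
position: [0.4801, -0.0383, 0.0384]
tool_rot: [0.621, 0.784, 0.0, 0.0]
ft_force: [-0.0, 0.8, 1.2]
grip_width: 0.0266
grip_force: 12.0
time: 27.87
position: [0.4802, -0.0383, 0.0384]
tool_rot: [0.621, 0.784, 0.0, 0.0]
ft_force: [-0.7, 0.5, 8.1]
grip_width: 0.0269
grip_force: 12.0
```

Contact. Releasing, backing off to the side and checking.

```bash
python3 -m handwheel '{"hand":[0.55,0.55,0.55,0.55,0.55,0.55,0.55,0.55,0.55,0.55,0.55,0.55],"translation":[[0,0,0],[0,0,0],[0,0,0],[0,0,1],[0,0,10],[0,0,30],[0,0,60],[0,0,90],[0,0,115],[0,20,135],[0,50,140],[0,80,140]],"turn":[[0,0,0],[0,0,0],[0,0,0],[0,0,0],[0,0,0],[0,0,0],[0,0,0],[0,0,0],[0,0,0],[0,0,0],[0,0,0],[0,0,0]]}'
python3 -m handwheel '{"hand":[0.55,0.55,0.55,0.55,0.55,0.55,0.55,0.55,0.55,0.55,0.55,0.55],"translation":[[-5,30,10],[-10,60,20],[-15,90,30],[-20,120,40],[-25,150,40],[-30,175,40],[-30,195,40],[-30,200,40],[-30,200,40],[-30,200,40],[-30,200,40],[-30,200,40]],"turn":[[0,0,0],[0,0,0],[0,0,0],[0,0,0],[0,0,0],[0,0,0],[0,0,0],[0,0,0],[0,0,0],[0,0,0],[0,0,0],[0,0,0]]}'
python3 - <<'E'
from h import *
p,d=camera("scene"); t,_=camera("top")
a=cv2.resize(p[105:265,130:340],(394,300),interpolation=cv2.INTER_CUBIC); b=cv2.resize(t[140:260,180:340],(400,300),interpolation=cv2.INTER_CUBIC)
save("end",np.hstack([a,b]))
E
```

```text
time: 28.87
position: [0.4813, 0.0418, 0.1804]
tool_rot: [0.621, 0.783, 0.001, 0.002]
ft_force: [0.7, 0.1, -0.7]
grip_width: 0.0477
grip_force: 0.0
time: 29.87
position: [0.45, 0.2405, 0.2176]
tool_rot: [0.621, 0.784, -0.0, -0.0]
ft_force: [-0.3, -0.1, 0.1]
grip_width: 0.0474
grip_force: 0.0
```

View pics/end.png

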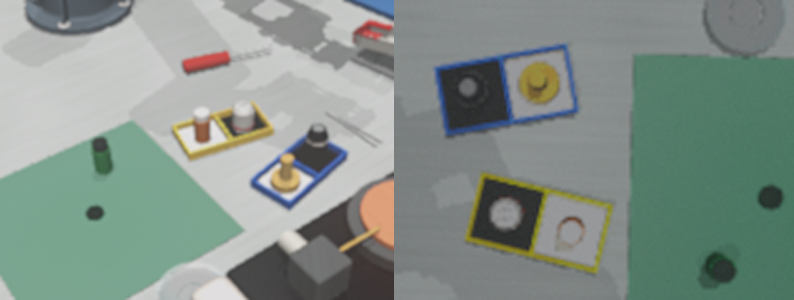

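All four items stand upright in their compartments: tall lens (468,88), holder (538,83), silver lens (506,213) and amber vial (570,230). The green vial is untouched at (720,268), so I'll hand in.

```bash
python3 -c "from rig import hand_in; print(hand_in())"
```

```text
the job is handed in; nothing more can be done
None
```

Both kits are made up and handed in at about 30 s: all four items stand upright in their compartments in the last pictures, and the green vial was left where it stood.

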